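Leak-test a fallen pressure plunger

ROBOT

A 7-joint arm with a two-finger parallel gripper is mounted at the origin on the work surface. World frame = base frame: x ahead of the robot, y to its left, z up, the work surface at z = 0. Lengths are in m, angles in rad, forces in N, time in s.
With the tool pointing down it reaches from about 0.35 to 0.9 m from the base axis. Payload 7.2 kg.
Tool frame: the origin (TCP) lies at the very end of the fingers, on their centre line; the grasp point (between the pads) lies 19 mm behind it; z points along the fingers, y is the line along which they close (so a half turn about z gives the same grasp; the last joint's range is limited). The gripper opens to 88 mm and grips with 3 to 60 N. Pads are 20 mm wide; open, the fingers measure 115 mm over their backs; the gripper's body (75 mm by 178 mm) begins 61 mm behind the grasp point.
Start: joints at [1.05, 0.411, -0.013, 1.596, 0.006, 1.134, -0.082], TCP at [0.273, -0.562, 0.223] pointing down, gripper open.
Joint ranges: [-2.95, 2.95], [-0.29, 1.99], [-1.47, 1.44], [0.14, 2.54], [-1.03, 4.17], [0.13, 1.85], [-2.86, 2.86]. Speed limits (rad/s): [2.39, 2.39, 3.01, 3.01, 3.14, 3.14, 3.14].

INTERFACE

Orientations are given as a unit quaternion [w, x, y, z].
In Python, from cell import robot gives the robot as it stands.
- The arm moves only by the tool play_rows, never from a script. Its argument "plan" is a list of rows, each a list of 3 entries, a list of its own where there are three numbers: the shift along the tool's x, y, z in cm, then the turn about the tool's z in degrees, then the opening, from -1 (shut) to 1 (fully open). A call has 1 to 8 rows; each row is the pose to reach, as a shift and turn from the pose commanded when the call began, along the tool's axes at that moment; what a row does not reach only later rows make up. A row lasts 1/10 s, in which the tool goes at most 50 mm and 8.59 degrees, less where a joint would pass 70% of its speed; a pose out of reach is approached as far as the arm can. A call with a gripper value outside its range is refused whole. The fingers move at their own pace and stop on an object; the grip force is fixed at half the most. Time passes only in rows, so rows that repeat a pose let the fingers close. It gives the time, the measured TCP pose, the force, the opening and the grip force at its end, in the units of the state.
- robot.observe(): the state, without advancing time (a new reading comes with each control period).
- robot.grab_frame(name): name is "side" or "top"; returns a dict with "image" (480x640x3 uint8, red, green, blue), "fx", "fy", "cx", "cy" (pixels), "k1" (the pictures are not rectified: a ray, as slopes to the right and down, at radius r is drawn at 1 + k1 r^2 times it, then the intrinsics apply), "xyz" and "rotation" of the camera in the world. Camera axes: x right, y down, z forward; pixel columns grow to the right and rows downward; lengths in m; the calibration is good to about 2 mm. A picture is of the moment at which its call begins. There is no depth.
- robot.hand_in(): hands the job in; it is judged then, once.
The state is a dict: "clock": time; "qpos": joint angles; "qd": joint speeds; "effort": joint torques, N m; "tool_pos": TCP position; "eef_rot": TCP orientation; "wrist_force": force on the tool from outside, world axes, zero at the start; "moment": the same for the moment, N m; "gripper_width": finger opening in m; "grasp_force": force on a finger pad.
Only numpy, scipy, OpenCV 4.12 (cv2) and the standard library are available. Lean on these libraries where they do the work, as an engineer would, in place of code of your own. Each camera call takes 0.05 s, during which the arm holds its last target. There are 200 camera calls.

TASK

Stand the fallen pressure plunger upright, cup down, in the middle of the flat rubber drain stopper so that the whole cup rests on it. Then leak-test it: press its T-handle halfway down, until the ring on the rod meets the square flange (15 mm of its 30 mm travel), never down to the stop, and keep it pressed there: the job finishes with the gripper still holding the handle down. Leave the tin, the bottle and the roll of tape beside it where they are.

Things in the scene. Friction and masses are not known exactly. Their poses are not given: they have to be found in the camera images.
- plunger: Grey, dark rubber cup, 181 mm tall, 0.35 kg. Origin: centre of the cup's flat underside; z axis runs from cup to T-handle. Cup 80 mm across at the rim (8 mm high), 52 mm at 45 mm; barrel 38 mm across up to 115 mm; 60 mm square flange from 115 to 123 mm; then a 12 mm rod. Starts lying on cup rim and flange, handle towards the robot (within 0.5 rad), 5 degrees nose-down, T-bar level.
- bar (a point): Centre of the T-handle's bar: grey, round, 22 mm thick and 56 mm long with domed ends, along the plunger's y axis, 170 mm from the plunger's origin with the handle out. While the plunger lies the bar's centre is 26 mm above the shelf. Held by the domed ends it is a pivot: lifted, the plunger swings to hang cup down, but may stay 0.2 rad off upright until let go.
- handle (a joint): Travel of the T-handle into the barrel, in m: 0 is fully out (its rest), 0.030 is down on the stop. A spring pushes it out: 2 N at 0 rising evenly to 8 N at 0.015 and 14 N at 0.030. A dark ring on the rod, centred 15 mm above the flange when out, meets the flange at about 0.015.
- disc: Flat dark rubber drain stopper, a round disc 130 mm across and 4 mm thick, fixed on the shelf, on the other side (left or right) from the plunger. Origin: centre of its underside, at the shelf's top surface.
- shelf: Light grey plastic shelf folded down over the liner, fixed: 540 mm (x) by 1160 mm (y), its top surface level at z = 0.050. Origin: under its centre on the liner, z = 0.
- tin: white round tin with a clamp lid, 76 mm across, 59 mm tall, standing. To be left alone. Origin: the centre of its underside.
- bottle: white plastic bottle, 60 mm across, 150 mm tall, standing. To be left alone. Origin: the centre of its underside.
- tape: white roll of tape, 52 mm across, 18 mm tall, lying flat between the plunger and the disc. To be left alone. Origin: the centre of its underside.

How it is judged:
On the way, in this order (a step that is already met when the one before it is completed fails the run):
1. the plunger stands upright on the stopper with its handle still out (angle between plunger's own z axis and vertical below 0.1 rad and horizontal distance between plunger and disc below 0.021 m and contact force between plunger and disc above 1 N and contact force between plunger and shelf below 0.5 N and value of joint handle below 0.007 m), for 0.1 s.
2. the handle is pressed about halfway and held there (angle between plunger's own z axis and vertical below 0.1 rad and horizontal distance between plunger and disc below 0.021 m and contact force between plunger and disc above 1 N and contact force between plunger and shelf below 0.5 N and value of joint handle between 0.011 and 0.019 m and contact force between the fingers and plunger above 2 N), for 0.5 s.
At the end, for the whole second after the job is handed in: The plunger stands upright (within 0.10 rad) with its cup wholly on the rubber stopper (centres within 21 mm, the cup not touching the shelf) and at rest; the fingers hold its T-handle pressed 11 to 19 mm, the cup bearing on the stopper with over 5 N, through the last second (all of step 2 and contact force between plunger and disc above 5 N and linear speed of plunger below 0.02 m/s); the arm keeps its last pose, push and grip.
It fails at once if the handle is pushed down to its stop (value of joint handle above 0.027 m).
It fails at once if the tin, the bottle or the roll of tape is moved by more than 30 mm (distance of any of tin, bottle, tape from where it was at the start of the episode above 0.03 m).
It also fails if it takes over 58 s, if anything falls off the work surface, if the arm or the gripper's body presses on something with over 40 N, if the wrist force passes 120 N, or if a joint passes its speed limit or range.

## Working session

There is one attempt and no reset: what is moved stays moved. The work goes in short steps, Python scripts to look and compute and a tool call to move; the robot and the scene stay as the last step left them, time stands still between calls to the robot, and variables do not carry over. Pictures are saved under pics/ and viewed, at most 10 in all, crops included, and the job is handed in when it is done.

Besides the shell and the picture viewer there is one more tool, called after "Emit:" in YAML: its name, and indented under it one key for each argument. play_rows: Moves the arm, as the interface text tells. Its arguments: {"type":"object","properties":{"plan":{"type":"array","items":{"type":"array"}}},"required":["plan"]}

```bash
mkdir -p pics; cat > h.py <<'E'
import numpy as np, cv2
from cell import robot
def grab(name,fn=None):
    f=robot.grab_frame(name)
    if fn: cv2.imwrite('pics/'+fn,cv2.cvtColor(np.asarray(f['image']),cv2.COLOR_RGB2BGR))
    return f
def ray(f,u,v):
    d=np.array([(u-f['cx'])/f['fx'],(v-f['cy'])/f['fy']]);s=d.copy()
    for _ in range(30): s=d/(1+f['k1']*(s@s))
    R=np.array(f['rotation'])
    if R.shape!=(3,3):
        from scipy.spatial.transform import Rotation as Ro
        R=Ro.from_quat(np.roll(R,-1)).as_matrix()
    r=R@np.array([s[0],s[1],1.]); return np.array(f['xyz']),r/np.linalg.norm(r)
def onz(f,u,v,z):
    o,r=ray(f,u,v); return o+r*(z-o[2])/r[2]
def tri(f,p,g,q):
    o,r=ray(f,*p);o2,r2=ray(g,*q)
    t=np.linalg.lstsq(np.stack([r,-r2],1),o2-o,rcond=None)[0]
    a,b=o+r*t[0],o2+r2*t[1]; return (a+b)/2,np.linalg.norm(a-b)
E
python3 - <<'E'
from h import *
a=grab('side','s1.png');b=grab('top','t1.png')
for f in(a,b):print({k:np.round(v,3).tolist() for k,v in f.items() if k!='image'})
print(robot.observe())
E
```

```text
{'fx': 480.272, 'fy': 480.272, 'cx': 310.023, 'cy': 236.187, 'k1': -0.115, 'xyz': [0.338, -0.58, 0.814], 'rotation': [-0.342, 0.918, -0.189, 0.063]}
{'fx': 613.302, 'fy': 613.302, 'cx': 315.986, 'cy': 245.447, 'k1': -0.019, 'xyz': [0.367, 0.008, 1.386], 'rotation': [-0.056, 0.707, -0.703, 0.05]}
{'clock': 0.1, 'qpos': array([ 1.0498097 ,  0.41180214, -0.01270381,  1.59697129,  0.00560366,
        1.13432903, -0.08222868]), 'qd': array([-0.00019328, -0.00120507, -0.00208852, -0.00316787, -0.00055532,
       -0.00058774, -0.00124947]), 'effort': array([ 3.71256887e-03, -5.89090312e+01,  6.44193403e-01, -2.91712064e+01,
       -5.37575944e-02,  1.43533517e-02,  4.39228677e-05]), 'tool_pos': array([ 0.27317178, -0.56161369,  0.22189983]), 'eef_rot': array([-7.03757445e-04,  9.74483205e-01,  2.24459216e-01, -2.19157362e-04]), 'wrist_force': array([0.12594463, 0.30498194, 0.9309247 ]), 'moment': array([-0.0202873 , -0.01350795,  0.03555939]), 'grasp_force': 0.0, 'gripper_width': 0.08773525016409774}
```

View pics/s1.png

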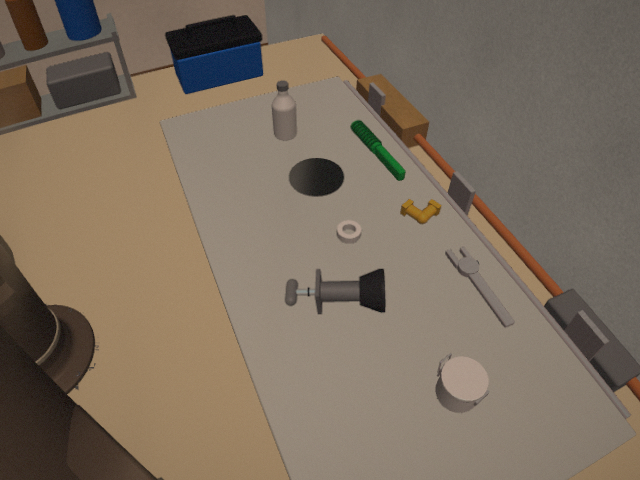

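View pics/t1.png

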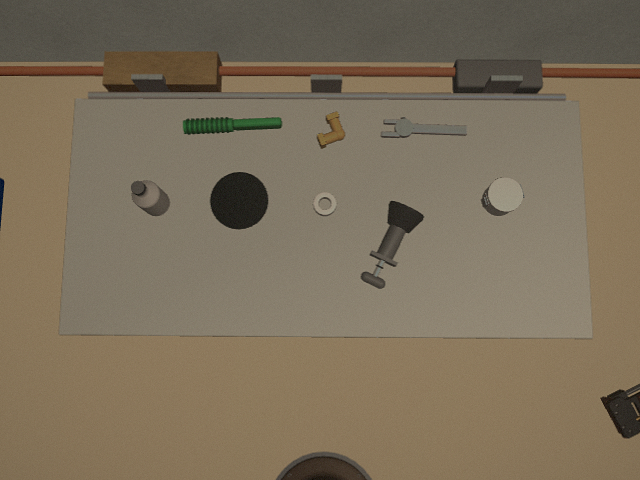

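The pictures show the plunger's T-bar at about (373,280) in the top view and (291,292) in the side view. The disc is at (239,200) top and (316,177) side, and the tape between them is at (325,204) top.

```bash
cat > m1.py <<'E'
from h import *
a=grab('side');b=grab('top')
def mask(f,box,t):
    x0,y0,x1,y1=box
    g=cv2.cvtColor(np.asarray(f['image']),cv2.COLOR_RGB2GRAY);m=np.zeros_like(g)
    m[y0:y1,x0:x1]=(g[y0:y1,x0:x1]<t)*255
    return m
def big(m):
    c=max(cv2.findContours(m,cv2.RETR_EXTERNAL,cv2.CHAIN_APPROX_NONE)[0],key=cv2.contourArea);return c
for f,box in((a,(275,270,400,320)),(b,(355,195,430,295))):
    g=cv2.cvtColor(np.asarray(f['image']),cv2.COLOR_RGB2GRAY);print(np.percentile(g[box[1]:box[3],box[0]:box[2]],[1,5,10,20,50,90]))
T=85
# disc
ca=cv2.fitEllipse(big(mask(a,(280,150,352,205),70)));cb=cv2.fitEllipse(big(mask(b,(200,165,280,240),70)))
print('disc',ca,cb);print(tri(a,ca[0],b,cb[0]),onz(a,*ca[0],.054),onz(b,*cb[0],.054))
ba=cv2.morphologyEx(mask(a,(278,272,302,312),T),cv2.MORPH_OPEN,np.ones((5,5)))
bb=cv2.morphologyEx(mask(b,(355,265,392,295),T),cv2.MORPH_OPEN,np.ones((5,5)))
ra=cv2.minAreaRect(big(ba));rb=cv2.minAreaRect(big(bb));print(ra,rb)
print('bar',tri(a,ra[0],b,rb[0]),onz(b,*rb[0],.076),onz(a,*ra[0],.076))
l=cv2.fitLine(big(bb),cv2.DIST_L2,0,.01,.01).ravel();p=l[2:];d=l[:2]*8
e=[onz(b,*(p+s*d),.076) for s in(-1,1)];v=e[1]-e[0];print('bardir deg',np.degrees(np.arctan2(v[1],v[0])))
# plunger axis via whole mask in top
pm=mask(b,(355,195,430,295),T);c=big(cv2.morphologyEx(mask(b,(375,195,430,262),T),cv2.MORPH_OPEN,np.ones((3,3))));print('body',cv2.minAreaRect(c))
M=cv2.moments(c);q=onz(b,M['m10']/M['m00'],M['m01']/M['m00'],.08);r=onz(b,*rb[0],.076);w=q-r;print('axis deg',np.degrees(np.arctan2(w[1],w[0])))
ta=onz(b,325,204,.068);print('tape',ta,'bottle',onz(b,152,202,.05),onz(b,138,187,.2))
x=np.hstack([cv2.resize(i,(320,240),interpolation=0) for i in(ba[252:332,255:355],bb[240:310,330:420])]);cv2.imwrite('pics/m.png',x)
E
python3 m1.py
```

```text
[ 23.  30.  34.  70. 136. 140.]
[ 34.  39.  47.  83. 126. 131.]
disc ((316.4325866699219, 176.6719970703125), (37.10832595825195, 53.060279846191406), 89.4417495727539) ((238.7386474609375, 200.20294189453125), (56.02431869506836, 56.981937408447266), 56.29568862915039)
(array([0.67014578, 0.19323041, 0.04911838]), np.float64(0.0012786849832797482)) [0.66868605 0.18826842 0.054     ] [0.66840256 0.19268431 0.054     ]Traceback (most recent call last):
  File "m1.py", line 18, in <module>
    ra=cv2.minAreaRect(big(ba));rb=cv2.minAreaRect(big(bb));print(ra,rb)
                       ~~~^^^^
  File "m1.py", line 9, in big
    c=max(cv2.findContours(m,cv2.RETR_EXTERNAL,cv2.CHAIN_APPROX_NONE)[0],key=cv2.contourArea);return c
ValueError: max() iterable argument is empty
```

```bash
sed -i 's/^T=85/T=108/' m1.py; python3 m1.py
```

```text
[ 23.  30.  34.  70. 136. 140.]
[ 33.99  39.    47.    83.   126.   131.  ]
disc ((316.72125244140625, 176.64247131347656), (37.30495071411133, 52.16679382324219), 89.71326446533203) ((238.7513885498047, 200.218505859375), (56.014644622802734, 56.9911003112793), 58.63627243041992)
(array([0.67047619, 0.19313882, 0.04904701]), np.float64(0.0019800937877945007)) [0.66934444 0.18809012 0.054     ] [0.66836727 0.19265501 0.054     ]
((290.9234924316406, 291.9941101074219), (11.504476547241211, 26.383596420288086), 4.398705005645752) ((372.60003662109375, 279.3000183105469), (26.385601043701172, 10.733125686645508), 26.56505012512207)
bar (array([ 0.49160182, -0.10188317,  0.07409396]), np.float64(0.0002466372904409827)) [ 0.49154276 -0.10174272  0.076     ] [ 0.49108346 -0.10310479  0.076     ]
bardir deg -115.96631465030262
body ((394.4000549316406, 233.20001220703125), (37.565940856933594, 60.821044921875), 26.56505012512207)
axis deg -25.79087279955978
tape [0.65756756 0.00085225 0.068     ] bottle [0.66439303 0.38739398 0.05      ] [0.66142555 0.37432158 0.2       ]
```

View pics/m.png

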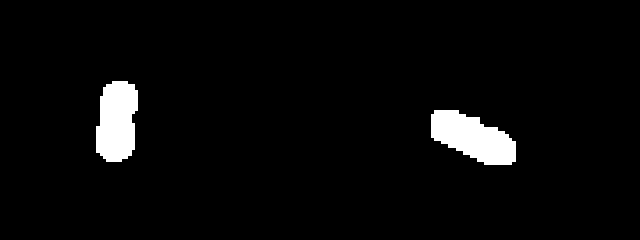

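The bar is at (0.491, -0.102, 0.075) with the closing line at 64°. I'll move above it and turn the tool +52°.

Emit:
play_rows:
  plan:
    - [[39.7,-31.8,2],52,1]
    - [[39.7,-31.8,2],52,1]
    - [[39.7,-31.8,2],52,1]
    - [[39.7,-31.8,2],52,1]
    - [[39.7,-31.8,2],52,1]
    - [[39.7,-31.8,2],52,1]
    - [[39.7,-31.8,2],52,1]
    - [[39.7,-31.8,2],52,1]

```text
clock: 1.1
tool_pos: [0.4376, -0.2161, 0.2079]
eef_rot: [0.0, 0.974, -0.227, 0.0]
wrist_force: [0.9, -0.7, 0.2]
gripper_width: 0.0879
grasp_force: 0.0
```

Emit:
play_rows:
  plan:
    - [[-0.2,-12.6,5],0,1]
    - [[-0.2,-12.6,5],0,1]
    - [[-0.2,-12.6,5],0,1]
    - [[-0.2,-12.6,5],0,1]
    - [[-0.2,-12.6,5],0,1]

```text
clock: 1.6
tool_pos: [0.4905, -0.1032, 0.1574]
eef_rot: [0.0, 0.974, -0.224, -0.0]
wrist_force: [-0.3, -0.8, 0.7]
gripper_width: 0.0877
grasp_force: 0.0
```

```bash
cat > d.py <<'E'
from h import *
import sys
from scipy.spatial.transform import Rotation as Ro
def delta(t):
    s=robot.observe();R=Ro.from_quat(np.roll(s['eef_rot'],-1)).as_matrix()
    print('pos',s['tool_pos'].round(4),'F',s['wrist_force'].round(2),'w',round(s['gripper_width'],4),'g',round(s['grasp_force'],1),'t',s['clock'])
    print('yaw x,y',np.degrees(np.arctan2(R[1,:2],R[0,:2])).round(1),'tilt',R[2,2].round(5),'shift cm',(100*R.T@(np.array(t)-s['tool_pos'])).round(2))
if len(sys.argv)>3: delta([float(v) for v in sys.argv[1:4]])
E
python3 d.py 0.491 -0.102 0.057
python3 - <<'E'
from h import *
f=grab('side');g=grab('top')
cv2.imwrite('pics/c1.png',np.hstack([cv2.resize(np.asarray(i)[...,::-1],(400,300)) for i in(f['image'][212:362,230:430],g['image'][190:340,290:490])]))
E
```

```text
pos [ 0.4905 -0.1032  0.1574] F [-0.25 -0.77  0.69] w 0.0877 g 0.0 t 1.6
yaw x,y [ -25.9 -115.9] tilt -1.0 shift cm [ 0.   -0.14 10.04]
```

View pics/c1.png

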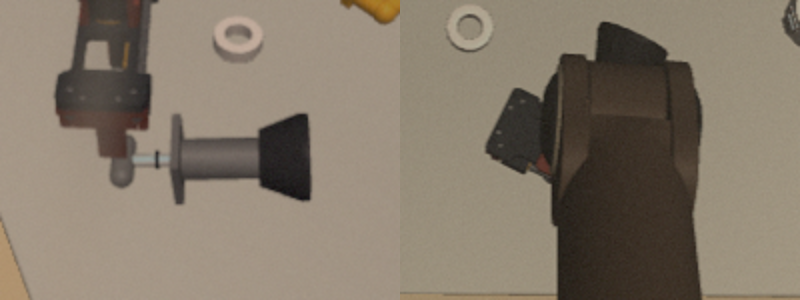

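The gripper hangs over the bar and is aligned with it. The bar shows just below the fingers in the left crop at about (122,165). Next I descend and close.

Emit:
play_rows:
  plan:
    - [[0,-0.1,4],0,1]
    - [[0,-0.1,8],0,1]
    - [[0,-0.1,10],0,1]
    - [[0,-0.1,10],0,1]
    - [[0,-0.1,10],0,-1]
    - [[0,-0.1,10],0,-1]
    - [[0,-0.1,10],0,-1]
    - [[0,-0.1,10],0,-1]

```text
clock: 2.5
tool_pos: [0.4917, -0.1031, 0.0588]
eef_rot: [-0.0, 0.974, -0.226, 0.001]
wrist_force: [1.0, -0.0, -0.8]
gripper_width: 0.0593
grasp_force: 0.0
```

Emit:
play_rows:
  plan:
    - [[0,0,0],0,-1]
    - [[0,0,0],0,-1]
    - [[0,0,0],0,-1]
    - [[0,0,0],0,-1]

```text
clock: 2.9
tool_pos: [0.4914, -0.1028, 0.0581]
eef_rot: [-0.0, 0.974, -0.225, 0.0]
wrist_force: [-0.2, 0.1, 5.2]
gripper_width: 0.0541
grasp_force: 30.0
```

Gripped at 54 mm and 30 N. Lifting slowly so it can swing.

Emit:
play_rows:
  plan:
    - [[0,0,-1.5],0,-1]
    - [[0,0,-3],0,-1]
    - [[0,0,-4.5],0,-1]
    - [[0,0,-6],0,-1]
    - [[0,0,-7.5],0,-1]
    - [[0,0,-9],0,-1]
    - [[0,0,-10.5],0,-1]
    - [[0,0,-12],0,-1]

```text
clock: 3.7
tool_pos: [0.4905, -0.1027, 0.1776]
eef_rot: [0.0, 0.974, -0.225, -0.001]
wrist_force: [0.2, -1.6, -2.5]
gripper_width: 0.0542
grasp_force: 30.0
```

Emit:
play_rows:
  plan:
    - [[0,0,-1.5],0,-1]
    - [[0,0,-3],0,-1]
    - [[0,0,-4.5],0,-1]
    - [[0,0,-6],0,-1]
    - [[0,0,-7.5],0,-1]
    - [[0,0,-9],0,-1]
    - [[0,0,-9],0,-1]
    - [[0,0,-9],0,-1]

```text
clock: 4.5
tool_pos: [0.4905, -0.1027, 0.2667]
eef_rot: [0.0, 0.974, -0.225, -0.001]
wrist_force: [-0.4, 0.0, -4.2]
gripper_width: 0.0541
grasp_force: 30.0
```

```bash
python3 d.py 0.669 0.191 0.267
python3 - <<'E'
from h import *
f=grab('side');g=grab('top')
cv2.imwrite('pics/c2.png',np.hstack([cv2.resize(np.asarray(i)[...,::-1],(400,300)) for i in(f['image'][180:330,200:400],g['image'][190:340,290:490])]))
E
```

```text
pos [ 0.4905 -0.1027  0.2667] F [-0.41  0.   -4.22] w 0.0541 g 30.0 t 4.5
yaw x,y [ -26.1 -116.1] tilt -1.0 shift cm [  3.14 -34.23  -0.05]
```

View pics/c2.png

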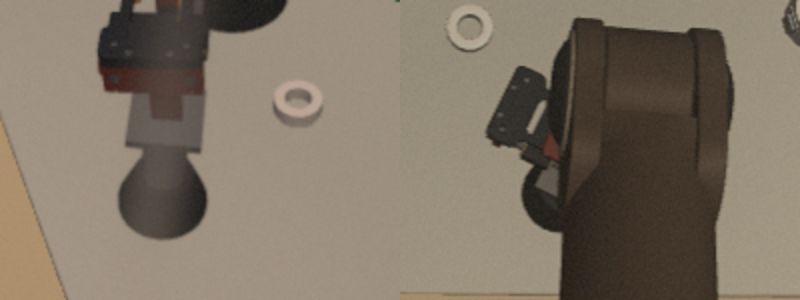

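The plunger hangs roughly cup-down, lifted 116 mm with the cup at side crop (163,200). It is clear of the tape, so I carry it to the stopper.

Emit:
play_rows:
  plan:
    - [[0.2,-2,0],0,-1]
    - [[0.5,-5.5,0],0,-1]
    - [[0.8,-9,0],0,-1]
    - [[1.1,-12.5,0],0,-1]
    - [[1.5,-16,0],0,-1]
    - [[1.8,-19.5,0],0,-1]
    - [[2.1,-23,0],0,-1]
    - [[2.4,-26,0],0,-1]

```text
clock: 5.4
tool_pos: [0.6269, 0.1221, 0.266]
eef_rot: [0.0, 0.974, -0.225, -0.001]
wrist_force: [0.9, 0.7, -3.4]
gripper_width: 0.0546
grasp_force: 30.0
```

Emit:
play_rows:
  plan:
    - [[0.3,-3,0],0,-1]
    - [[0.5,-5.5,0],0,-1]
    - [[0.6,-7,0],0,-1]
    - [[0.7,-8,0],0,-1]
    - [[0.7,-8.2,0],0,-1]
    - [[0.7,-8.2,1],0,-1]
    - [[0.7,-8.2,2],0,-1]
    - [[0.7,-8.2,3],0,-1]

```text
clock: 6.2
tool_pos: [0.6688, 0.1894, 0.2365]
eef_rot: [0.001, 0.974, -0.226, -0.0]
wrist_force: [0.1, -0.0, -3.7]
gripper_width: 0.0543
grasp_force: 30.0
```

```bash
python3 d.py 0.669 0.191 0.205
python3 - <<'E'
from h import *
f=grab('side');g=grab('top')
cv2.imwrite('pics/c3.png',np.hstack([cv2.resize(np.asarray(i)[...,::-1],(400,300)) for i in(f['image'][70:220,220:420],g['image'][130:280,140:340])]))
E
```

```text
pos [0.6688 0.1894 0.2365] F [ 0.14 -0.05 -3.73] w 0.0543 g 30.0 t 6.2
yaw x,y [ -26.1 -116.1] tilt -1.0 shift cm [-0.05 -0.16  3.15]
```

View pics/c3.png

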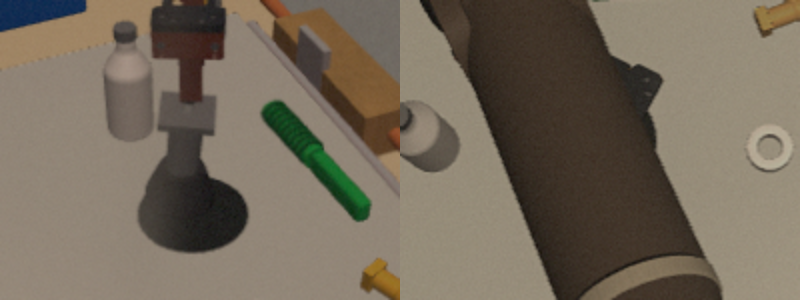

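```bash
python3 - <<'E'
from h import *
f=grab('side')
i=np.asarray(f['image'])[110:200,270:370,::-1].astype(float)
i=np.clip((i-10)*2.2,0,255)**.8*3
cv2.imwrite('pics/c4.png',cv2.resize(np.clip(i,0,255).astype(np.uint8),(660,594),interpolation=cv2.INTER_CUBIC))
from scipy.spatial.transform import Rotation as Ro
B=np.array([.669,.1905,.2555]);ax=np.array([np.cos(np.radians(-26)),np.sin(np.radians(-26)),0])
R=np.array(f['rotation']);R=R if R.shape==(3,3) else Ro.from_quat(np.roll(R,-1)).as_matrix()
def proj(p):
    c=R.T@(p-f['xyz']);s=c[:2]/c[2];s=s*(1+f['k1']*s@s);return (np.array([f['cx'],f['cy']])+f['fx']*s-[270,110])*6.6
for t in(-.2,-.1,0,.1,.2):
    z=np.array([-np.sin(t)*ax[0],-np.sin(t)*ax[1],np.cos(t)])
    print(t,'flange',proj(B-.051*z).round(),'cupshoulder',proj(B-.125*z).round(),'rimc',proj(B-.17*z).round())
E
```

```text
-0.2 flange [271.  83.] cupshoulder [230. 260.] rimc [207. 359.]
-0.1 flange [287.  86.] cupshoulder [267. 265.] rimc [256. 365.]
0 flange [303.  87.] cupshoulder [304. 267.] rimc [304. 368.]
0.1 flange [319.  86.] cupshoulder [341. 267.] rimc [353. 368.]
0.2 flange [334.  85.] cupshoulder [378. 263.] rimc [402. 364.]
```

View pics/c4.png

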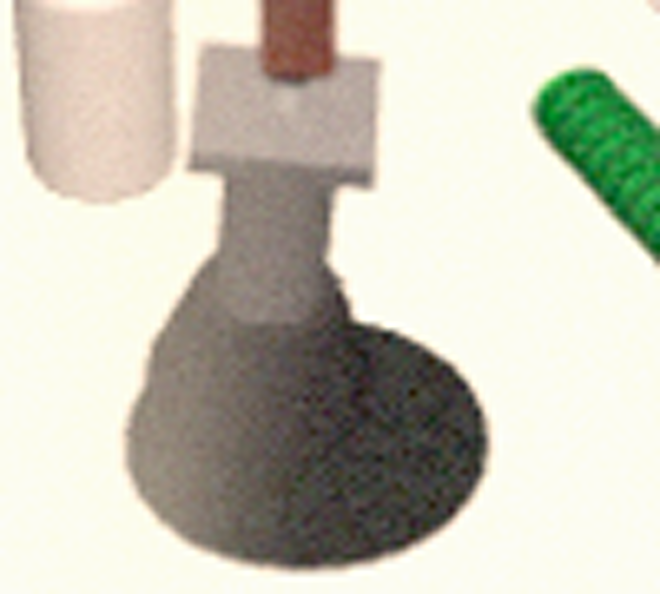

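The enhanced crop puts the flange at about (287,107) and the cup shoulder at about (272,300). That is a tilt of about -0.09 rad, with the cup roughly 15 mm towards -x of the tool. I'll shift +0.8 cm along tool x and lower gently.

Emit:
play_rows:
  plan:
    - [[0.4,-0.1,0.5],0,-1]
    - [[0.8,-0.1,1],0,-1]
    - [[0.8,-0.1,1.3],0,-1]
    - [[0.8,-0.1,1.6],0,-1]
    - [[0.8,-0.1,1.9],0,-1]
    - [[0.8,-0.1,1.9],0,-1]

```text
clock: 6.95
tool_pos: [0.6764, 0.1883, 0.2181]
eef_rot: [0.0, 0.974, -0.225, -0.0]
wrist_force: [-0.8, -0.4, -3.4]
gripper_width: 0.0546
grasp_force: 30.0
```

Emit:
play_rows:
  plan:
    - [[0,0,0.2],0,-1]
    - [[0,0,0.4],0,-1]
    - [[0,0,0.4],0,-1]

```text
clock: 7.25
tool_pos: [0.6769, 0.1884, 0.2152]
eef_rot: [-0.0, 0.974, -0.225, 0.0]
wrist_force: [-0.7, 0.1, -2.8]
gripper_width: 0.0544
grasp_force: 30.0
```

Emit:
play_rows:
  plan:
    - [[0,0,0.2],0,-1]
    - [[0,0,0.4],0,-1]
    - [[0,0,0.4],0,-1]

```text
clock: 7.55
tool_pos: [0.6769, 0.1885, 0.2112]
eef_rot: [-0.0, 0.974, -0.225, 0.0]
wrist_force: [-0.8, 0.8, 2.8]
gripper_width: 0.0541
grasp_force: 30.0
```

Contact is made. I'll release so it stands by itself.

Emit:
play_rows:
  plan:
    - [[0,0,0],0,1]
    - [[0,0,0],0,1]
    - [[0,0,0],0,1]
    - [[0,0,0],0,1]
    - [[0,0,0],0,1]
    - [[0,0,0],0,1]

```text
clock: 8.15
tool_pos: [0.6767, 0.1882, 0.2106]
eef_rot: [0.0, 0.974, -0.225, -0.0]
wrist_force: [-0.2, -0.3, 0.9]
gripper_width: 0.0876
grasp_force: 0.0
```

```bash
python3 d.py 0.669 0.191 0.205; python3 - <<'E'
from h import *
f=grab('side')
i=np.asarray(f['image'])[110:200,270:370,::-1].astype(float)
i=np.clip((i-10)*2.2,0,255)**.8*3
cv2.imwrite('pics/c5.png',cv2.resize(np.clip(i,0,255).astype(np.uint8),(660,594),interpolation=cv2.INTER_CUBIC))
from scipy.spatial.transform import Rotation as Ro
R=np.array(f['rotation']);R=R if R.shape==(3,3) else Ro.from_quat(np.roll(R,-1)).as_matrix()
def proj(p):
    c=R.T@(p-f['xyz']);s=c[:2]/c[2];s=s*(1+f['k1']*s@s);return (np.array([f['cx'],f['cy']])+f['fx']*s-[270,110])*6.6
B=np.array([.669,.191,.054])
for d in([0,0,0],[.02,0,0],[0,.02,0]):
    for h in(.045,.115,.123,.17):print(d,h,proj(B+d+[0,0,h]).round())
E
```

```text
pos [0.6767 0.1882 0.2106] F [-0.24 -0.31  0.88] w 0.0876 g 0.0 t 8.15
yaw x,y [ -26.1 -116.1] tilt -1.0 shift cm [-0.82  0.09  0.56]
[0, 0, 0] 0.045 [304. 338.]
[0, 0, 0] 0.115 [303. 175.]
[0, 0, 0] 0.123 [303. 155.]
[0, 0, 0] 0.17 [302.  35.]
[0.02, 0, 0] 0.045 [357. 323.]
[0.02, 0, 0] 0.115 [358. 160.]
[0.02, 0, 0] 0.123 [358. 140.]
[0.02, 0, 0] 0.17 [360.  20.]
[0, 0.02, 0] 0.045 [281. 304.]
[0, 0.02, 0] 0.115 [279. 141.]
[0, 0.02, 0] 0.123 [278. 121.]
[0, 0.02, 0] 0.17 [277.   2.]
```

View pics/c5.png

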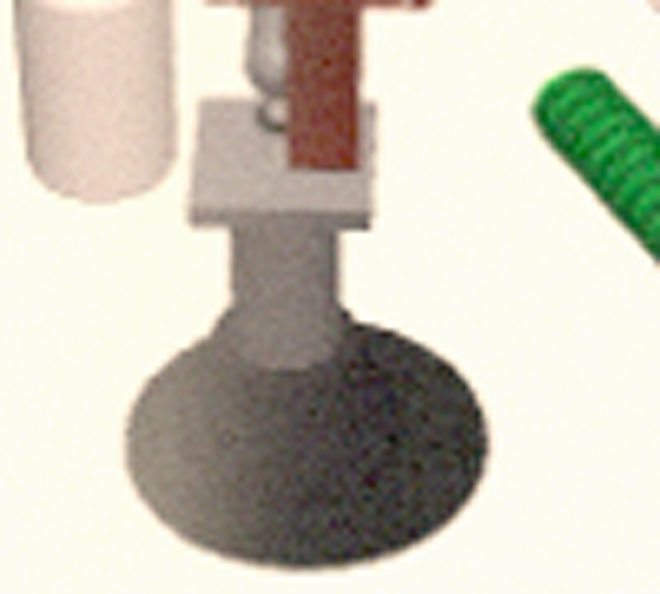

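The plunger now stands upright, with barrel and shoulder both near x = 286 in the crop. It is at about (0.663, 0.192), 6 mm from the disc centre. I'll re-centre the fingers on the bar and grip again.

Emit:
play_rows:
  plan:
    - [[-0.7,0.1,0.2],0,1]
    - [[-1.4,0.2,0.5],0,1]
    - [[-1.4,0.2,0.5],0,1]
    - [[-1.4,0.2,0.5],0,-1]
    - [[-1.4,0.2,0.5],0,-1]
    - [[-1.4,0.2,0.5],0,-1]
    - [[-1.4,0.2,0.5],0,-1]
    - [[-1.4,0.2,0.5],0,-1]

```text
clock: 9.0
tool_pos: [0.6636, 0.1929, 0.2059]
eef_rot: [-0.0, 0.974, -0.225, 0.0]
wrist_force: [0.1, 0.6, 1.7]
gripper_width: 0.0546
grasp_force: 30.0
```

Emit:
play_rows:
  plan:
    - [[0,0,0],0,-1]
    - [[0,0,0],0,-1]
    - [[0,0,0],0,-1]
    - [[0,0,0],0,-1]

```text
clock: 9.4
tool_pos: [0.6634, 0.1928, 0.2059]
eef_rot: [-0.0, 0.974, -0.225, 0.0]
wrist_force: [0.9, 1.7, 1.1]
gripper_width: 0.0542
grasp_force: 30.0
```

Emit:
play_rows:
  plan:
    - [[0,0,0.3],0,-1]
    - [[0,0,0.6],0,-1]
    - [[0,0,0.9],0,-1]
    - [[0,0,1.2],0,-1]
    - [[0,0,1.2],0,-1]
    - [[0,0,1.2],0,-1]

```text
clock: 10.0
tool_pos: [0.6637, 0.193, 0.1942]
eef_rot: [-0.0, 0.974, -0.225, 0.001]
wrist_force: [1.6, 1.4, 6.4]
gripper_width: 0.0544
grasp_force: 30.0
```

Emit:
play_rows:
  plan:
    - [[0,0,0.2],0,-1]
    - [[0,0,0.4],0,-1]
    - [[0,0,0.4],0,-1]
    - [[0,0,0.4],0,-1]
    - [[0,0,0.4],0,-1]
    - [[0,0,0.4],0,-1]
    - [[0,0,0.4],0,-1]
    - [[0,0,0.4],0,-1]

```text
clock: 10.8
tool_pos: [0.6639, 0.1931, 0.1907]
eef_rot: [-0.001, 0.974, -0.225, 0.001]
wrist_force: [0.7, 1.8, 7.1]
gripper_width: 0.0546
grasp_force: 30.0
```

```bash
python3 - <<'E'
from h import *
F=[]
for k in range(6):
    f=grab('side');F.append(robot.observe()['wrist_force'])
print(np.mean(F,0).round(2),np.std(F,0).round(2))
i=np.asarray(f['image'])[90:180,270:370,::-1].astype(float)
i=np.clip((i-10)*2.2,0,255)**.8*2.2
cv2.imwrite('pics/c6.png',cv2.resize(np.clip(i,0,255).astype(np.uint8),(660,594),interpolation=cv2.INTER_CUBIC))
E
python3 d.py .663 .193 .19
```

```text
[1.29 2.34 7.22] [0.42 0.38 0.56]
pos [0.6639 0.1931 0.1906] F [1.43 1.69 7.71] w 0.0549 g 30.0 t 11.1
yaw x,y [ -26. -116.] tilt -1.0 shift cm [-0.07  0.05  0.06]
```

View pics/c6.png

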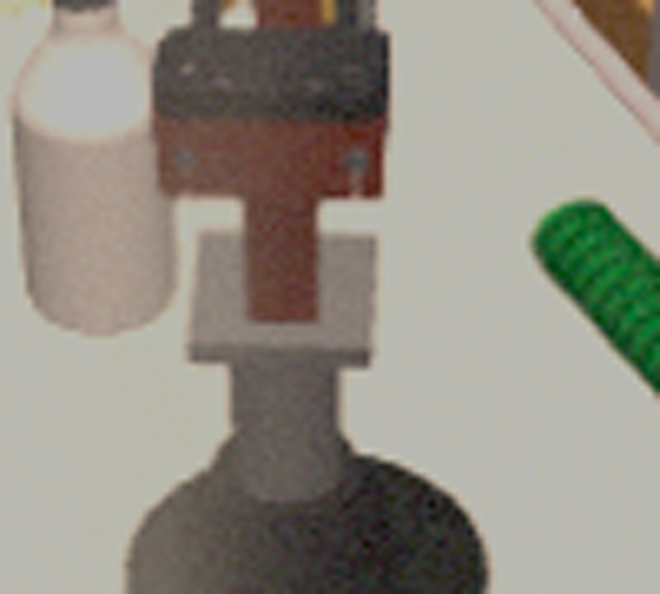

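The flange still sits level and in the same place, at crop (283,290), so the plunger is upright. The force of 7.2 N suggests about 13–15 mm of travel. I'll add 1 mm, hold, check the force and hand in.

Emit:
play_rows:
  plan:
    - [[0,0,0.1],0,-1]
    - [[0,0,0.1],0,-1]
    - [[0,0,0.1],0,-1]
    - [[0,0,0.1],0,-1]
    - [[0,0,0.1],0,-1]
    - [[0,0,0.1],0,-1]
    - [[0,0,0.1],0,-1]
    - [[0,0,0.1],0,-1]

```text
clock: 11.9
tool_pos: [0.6639, 0.1932, 0.1898]
eef_rot: [-0.001, 0.974, -0.225, 0.001]
wrist_force: [0.5, 2.4, 7.8]
gripper_width: 0.0547
grasp_force: 30.0
```

```bash
python3 - <<'E'
from h import *
F=[]
for k in range(6):
    f=grab('top');F.append(robot.observe()['wrist_force'])
m=np.mean(F,0);print(m.round(2),robot.observe()['tool_pos'])
if 6.3<m[2]<9.3: print(robot.hand_in())
E
```

```text
[1.07 2.28 7.74] [0.66394049 0.19314124 0.18970713]
the job is handed in; nothing more can be done
None
```

I handed the job in with the plunger standing upright on the stopper, about 6 mm off centre, and the gripper holding the handle pressed; force (7.7 N) and hand travel (about 16 mm) put it at 14–16 mm, but I never saw the ring meet the flange and the hand-in returned no verdict.

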